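Turn the counter carousel to show the red-lidded jar

TASK

Take the loose handle plate by its red grip, lower it over the two pins on the hub of the counter carousel until it lies flush, and turn the carousel with it until the red-lidded jar stands in line with the yellow pointer at the front. The deck is sprung and swings back if let go, so finish while still gripping the handle, holding the carousel still there. Do not push on the deck or the jars with the fingers, turn gently enough that all the jars stay standing in their compartments, and leave the other things on the counter where they are.

Things in the scene. Friction and masses are not known exactly. Their poses are not given: they have to be found in the camera images.
- handle_grip (a point): Centre of the red upright grip of the loose handle plate, 40 mm above the plate's underside. The grip is a bar in the plate's middle, 44 mm long (this frame's x), 16 mm thick (y; pinch it across this), from 10 to 65 mm above the underside. z points up. With the plate seated on the hub this point is 40 mm above hub_top.
- handle_plate: The loose aluminium handle plate, about 0.2 kg, flat on the counter with its grip up: 110 mm long (x), 50 mm wide (y), 10 mm thick. Origin at the centre of its underside, axes as for handle_grip. Two through holes of 11 mm diameter lie at x = +40 and -40 mm, y = 0; it fits either way round.
- hub_top (a point): Centre of the flat top of the carousel's aluminium hub (120 mm in diameter), 60 mm above the counter and 42 mm above the deck's origin. Its axes turn with the deck, z up. Two steel pins, 8 mm in diameter with tapered tips, stand 16 mm out of the hub's top at x = +40 and -40 mm, y = 0.
- deck: Green turning disc, 324 mm across, ten compartments. Origin on its vertical axis at its underside, 18 mm above the counter; axes turn with it. Jars stand 12 mm above the origin; rim and dividers reach 30 mm or less. Turns at most 1.6 rad either way from rest, where its axes agree with the carousel's; a weak spring (0.06 N m per rad, friction 0.015 N m) swings it back.
- carousel: The carousel's fixed foot; it does not move. Origin on the deck's axis, at the counter's surface. Its +x points to the front, the customers' side away from the robot, along the yellow pointer, which shows beyond the deck's edge, 165 to 208 mm from the axis and 34 mm wide.
- jar_red: The marked jar: red lid, yellow band. Jar 56 mm in diameter, 52 mm tall, about 0.12 kg, origin at the centre of its underside. Stands loose in a compartment of the deck, its centre 125 mm from the deck's axis (it can slide 9 mm). It starts 36 or 72 degrees to one side or the other of the front.
- jar_a: Another jar: green lid, white label. Jar 56 mm in diameter, 52 mm tall, about 0.12 kg, origin at the centre of its underside. Stands loose in a compartment of the deck, its centre 125 mm from the deck's axis (it can slide 9 mm).
- jar_b: Another jar: green lid, white label. Jar 56 mm in diameter, 52 mm tall, about 0.12 kg, origin at the centre of its underside. Stands loose in a compartment of the deck, its centre 125 mm from the deck's axis (it can slide 9 mm).
- jar_c: Another jar: green lid, white label. Jar 56 mm in diameter, 52 mm tall, about 0.12 kg, origin at the centre of its underside. Stands loose in a compartment of the deck, its centre 125 mm from the deck's axis (it can slide 9 mm).
- jar_d: Another jar: green lid, white label, at the front at the start. Jar 56 mm in diameter, 52 mm tall, about 0.12 kg, origin at the centre of its underside. Stands loose in a compartment of the deck, its centre 125 mm from the deck's axis (it can slide 9 mm).
- jar_e: Another jar: green lid, white label, at the rear at the start. Jar 56 mm in diameter, 52 mm tall, about 0.12 kg, origin at the centre of its underside. Stands loose in a compartment of the deck, its centre 125 mm from the deck's axis (it can slide 9 mm).
- bowl: Bystander: brown open bowl, 124 mm across, 50 mm high; origin under its centre.
- beaker: Bystander: orange cup, 72 mm across, 85 mm high; origin under its centre.
- brush: Bystander: flat paint brush lying on the counter along its x, 200 mm long, 42 mm wide, 20 mm high; origin under its middle.
- trough: Bystander: white open bowl, 140 mm across, 55 mm high; origin under its centre.
Not all that is in view belongs to the job. Several things have the shape of the handle_plate; the one meant has the colours described above. What is shaped like the jar_e but black is not meant.

How it is judged:
By the outcome, as a careful person would: the job done as asked, in the order asked, and still so for the second after the job is handed in, while the arm keeps its last pose, push and grip.
It also fails if it takes over 51 s, if anything falls off the work surface, if the arm or the gripper's body presses on something with over 40 N, if the wrist force passes 120 N, or if a joint passes its speed limit or range.

ROBOT

A 6-joint arm with a two-finger parallel gripper is mounted at the origin on the work surface. World frame = base frame: x ahead of the robot, y to its left, z up, the work surface at z = 0. Lengths are in m, angles in rad, forces in N, time in s.
With the tool pointing down it reaches from about 0.375 to 0.825 m from the base axis. Payload 5.5 kg.
Tool frame: the origin (TCP) lies between the finger pads; the fingertips stand 25 mm ahead of it and the grasp point (between the pads) lies 6 mm ahead of it; z points along the fingers, y is the direction in which the jaws open and shut (so a half turn about z gives the same grasp; the last joint's range is limited). The gripper opens to 85 mm and grips with 20 to 120 N. Pads are 22 mm wide; open, the fingers measure 114 mm over their backs; the gripper's body (76 mm by 85 mm) begins 54 mm behind the grasp point. The pads swing forward as they close: fully open they stand 13 mm farther back than shut.
Start: joints at [-1.173, 0.314, -0.047, 1.21, 0, 1.571], TCP at [0.232, -0.553, 0.256] pointing down, gripper open.
Joint ranges: [-2.67, 2.67], [-0.69, 1.73], [-1.03, 1.25], [-2.08, 2.16], [-1.42, 1.45], [-3.14, 3.14]. Speed limits (rad/s): [2.39, 2.39, 3.01, 3.14, 3.14, 3.14].

INTERFACE

Orientations are given as a rotation vector (axis times angle).
In Python, from workcell import manip, eyes gives the robot as it stands.
- The arm moves only by the tool jog_arm, never from a script. Its argument "plan" is a list of rows, each a list of 4 numbers: the shift along the tool's x, y, z in m, then the turn about the tool's z in rad. A call has 1 to 8 rows; each row shifts and turns the commanded pose from where the row before left it, along the tool's axes as they then stand; what a row does not reach is not made up. A row lasts 1/12 s, in which the tool goes at most 41.7 mm and 7.16 degrees, less where a joint would pass 70% of its speed; a pose out of reach is approached as far as the arm can. A call with a gripper value outside its range is refused whole. "grip" is the opening in per cent of the stroke, from 0 (shut) to 100 (fully open), set as the call begins (left out, the last holds). The fingers move at their own pace and stop on an object; "newtons" is the grip in N (left out, the last holds). Time passes only in rows, so rows that do not move let the fingers close. It gives the time, the measured TCP pose, the force and the opening at its end, in the units of the state.
- manip.observe(): the state, without advancing time (a new reading comes with each control period).
- eyes.capture(name): name is "scene" or "top" or "wrist"; returns the picture (400x640x3 uint8, red, green, blue); there is no depth.
- eyes.camera_info(name): a dict with "K" (3x3 intrinsics, pixels), "k1" (the pictures are not rectified: a ray, as slopes to the right and down, at radius r is drawn at 1 + k1 r^2 times it, then the intrinsics apply), "rvec" (rotation vector, rad) and "tvec" (3), from world to camera coordinates, as OpenCV has them. Camera axes: x right, y down, z forward; pixel columns grow to the right and rows downward; lengths in m; the calibration is good to about 2 mm. A picture is of the moment at which its call begins: read the wrist's pose just before it. camera_info takes no time and is no camera call; for the wrist camera it gives the pose at the moment of the call.
- manip.sign_off(): hands the job in, once; it reports no verdict.
The state is a dict: "clock": time; "joint_positions": joint angles; "qvel": joint speeds; "tau": joint torques, N m; "tool_pos": TCP position; "eef_rot": TCP orientation; "wrist_force": force on the tool from outside, world axes, zero at the start; "ft_torque": the same for the moment, N m; "gripper_width": finger opening in m.
Only numpy, scipy, OpenCV 4.12 (cv2) and the standard library are available. Lean on these libraries where they do the work, as an engineer would, in place of code of your own. Each camera call takes 0.05 s, during which the arm holds its last target.

## Working session

There is one attempt and no reset: what is moved stays moved. The work goes in short steps, Python scripts to look and compute and a tool call to move; the robot and the scene stay as the last step left them, time stands still between calls to the robot, and variables do not carry over. Pictures are saved under pics/ and viewed, and the job is handed in when it is done.

Besides the shell and the picture viewer there is one more tool, called as name([rows], argument=value, ...), one row to a line, values as JSON. jog_arm: Moves the arm, as the interface text tells. Its arguments: {"type":"object","properties":{"plan":{"type":"array","items":{"type":"array","items":{"type":"number"}}},"grip":{"type":"number"},"newtons":{"type":"number"}},"required":["plan"]}

```bash
ls; mkdir -p pics
python3 - <<'E'
from workcell import manip, eyes
import cv2
print(manip.observe())
for n in ("scene","top"):
    im=eyes.capture(n); cv2.imwrite(f"pics/{n}0.png",im[:,:,::-1]); print(n,eyes.camera_info(n))
E
```

```text
pics
{'clock': 0.0, 'joint_positions': array([-1.17297341e+00,  3.14226279e-01, -4.80752888e-02,  1.21022235e+00,
        1.58701203e-05,  1.57080060e+00]), 'qvel': array([ 0.00023602,  0.00037939, -0.00042541,  0.00025409,  0.00054007,
        0.00073671]), 'tau': array([ 4.37896153e-05, -5.39593399e+01,  3.39745617e+01,  1.91739597e-02,
        5.16895216e-04,  3.36857928e-07]), 'tool_pos': array([ 0.23224078, -0.55263995,  0.25543605]), 'eef_rot': array([-3.07798562e+00, -6.20444286e-01,  5.11524079e-04]), 'wrist_force': array([-0.16045409, -0.42449153,  0.79978238]), 'ft_torque': array([ 0.01143265, -0.00827668, -0.03889292]), 'gripper_width': 0.0855266785988145}
scene {'K': array([[411.10072346,   0.        , 317.85228824],
       [  0.        , 411.10072346, 195.20123682],
       [  0.        ,   0.        ,   1.        ]]), 'k1': -0.10131595804624542, 'rvec': array([ 0.97387028,  2.67831557, -0.80012194]), 'tvec': array([ 0.35699636, -0.21973222,  1.62333782])}
top {'K': array([[411.55407358,   0.        , 319.86862266],
       [  0.        , 411.55407358, 203.58835892],
       [  0.        ,   0.        ,   1.        ]]), 'k1': -0.0736356740697686, 'rvec': array([ 2.12520895, -2.16483869,  0.14596751]), 'tvec': array([0.01478271, 0.48735716, 1.1277488 ])}
```

View pics/top0.png

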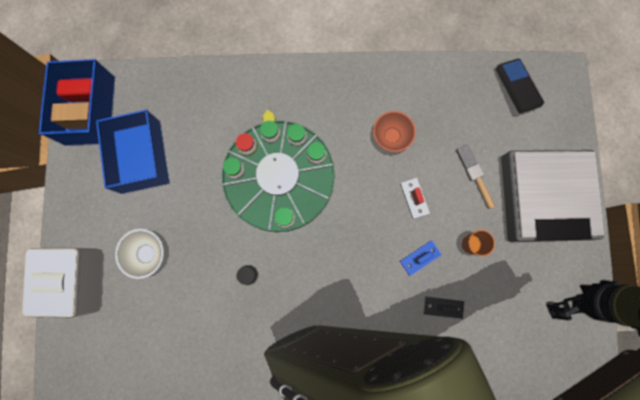

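View pics/scene0.png

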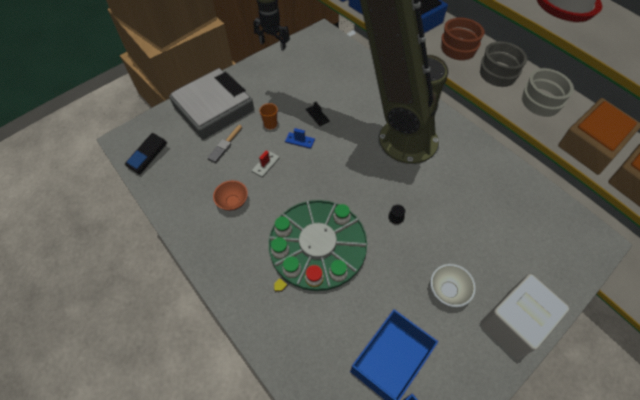

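The top view shows the white plate with its red grip at (415,197), the hub at (277,173), the yellow pointer tip at (268,116) and the red jar at (245,143). The blue and black plates are decoys. I'll measure next.

```bash
cat > h.py <<'E'
import numpy as np, cv2
def Rt(ci): return cv2.Rodrigues(np.array(ci['rvec'],float))[0], np.array(ci['tvec'],float)
def cast(ci,uv,z):
    uv=np.asarray(uv,float).reshape(-1,1,2)
    n=cv2.undistortPoints(uv,ci['K'],np.array([ci['k1'],0,0,0.]),None,None,None) if False else cv2.undistortPointsIter(uv,ci['K'],np.array([ci['k1'],0,0,0.]),np.eye(3),np.eye(3),(3,50,1e-10))
    n=n.reshape(-1,2); R,t=Rt(ci); c=-R.T@t
    d=np.c_[n,np.ones(len(n))]@R
    s=(z-c[2])/d[:,2]; return c+d*s[:,None]
def proj(ci,P):
    return cv2.projectPoints(np.asarray(P,float).reshape(-1,1,3),np.array(ci['rvec']),np.array(ci['tvec']),ci['K'],np.array([ci['k1'],0,0,0.]))[0].reshape(-1,2)
def hsv(im): return cv2.cvtColor(im,cv2.COLOR_RGB2HSV)
def blobs(m,amin=15):
    n,l,s,c=cv2.connectedComponentsWithStats(m.astype(np.uint8)); 
    return [(c[i],s[i,4],l==i) for i in range(1,n) if s[i,4]>=amin]
E
python3 - <<'E'
from h import *
from workcell import manip, eyes
for n in ("top","scene"):
    im=cv2.imread(f"pics/{n}0.png")[:,:,::-1].copy(); ci=eyes.camera_info(n); H=hsv(im); h,s,v=[H[...,i].astype(int) for i in range(3)]
    print(n,'cam',(-Rt(ci)[0].T@Rt(ci)[1]).round(3))
    for nm,m,z in (("red",((h<5)|(h>175))&(s>150)&(v>90),.082),("yel",(h>22)&(h<32)&(s>150)&(v>100),.0),("grn",(h>55)&(h<80)&(s>150)&(v>120),.082),("white",(s<25)&(v>185),.06)):
        for c,a,M in blobs(m): print(nm,c.round(1),a,cast(ci,c,z)[0].round(4))
    b=(280,175) if n=="top" else (316,242)
    cr=[im[130:220,220:340],im[170:230,395:435]] if n=="top" else [im[190:300,260:375],im[140:185,240:290]]
    for i,c in enumerate(cr): cv2.imwrite(f"pics/{n}_c{i}.png",cv2.resize(c[:,:,::-1],None,fx=6 if i==0 else 10,fy=6 if i==0 else 10,interpolation=cv2.INTER_CUBIC)[:600])
E
```

```text
top cam [0.323 0.    1.185]
red [73.2 87.2] 509 [0.8404 0.725  0.082 ]
red [244.3 141.5] 212 [0.6592 0.2128 0.082 ]
red [418.4 195.1] 62 [ 0.499  -0.2631  0.082 ]
yel [268.4 115.8] 63 [0.763  0.1563 0.    ]
white [276.8 173.1] 1296 [0.5723 0.1246 0.06  ]
white [555.8 187.8] 5001 [ 0.5166 -0.6646  0.06  ]
white [475.1 171.6] 107 [ 0.5667 -0.4332  0.06  ]
white [414.2 198.6] 375 [ 0.493  -0.2561  0.06  ]
white [138.1 253.7] 220 [0.3534 0.5112 0.06  ]
white [143.6 252.7] 607 [0.356  0.4954 0.06  ]
white [ 48.5 282.4] 3265 [0.2753 0.7705 0.06  ]
scene cam [0.945 0.604 1.246]
red [595.3   7.9] 100 [-1.4118  0.0523  0.082 ]
red [263.6 154.7] 31 [ 0.5115 -0.2493  0.082 ]
red [313.6 272.9] 186 [0.6617 0.2192 0.082 ]
yel [279.6 285. ] 99 [0.7514 0.1544 0.    ]
grn [290.2 265.6] 48 [0.7015 0.155  0.082 ]
grn [338.  268.1] 73 [0.5953 0.2547 0.082 ]
```

View pics/top_c0.png

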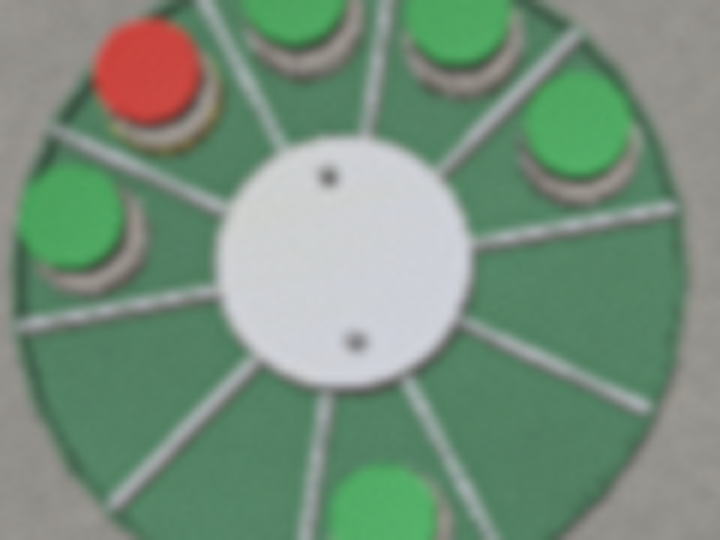

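View pics/top_c1.png

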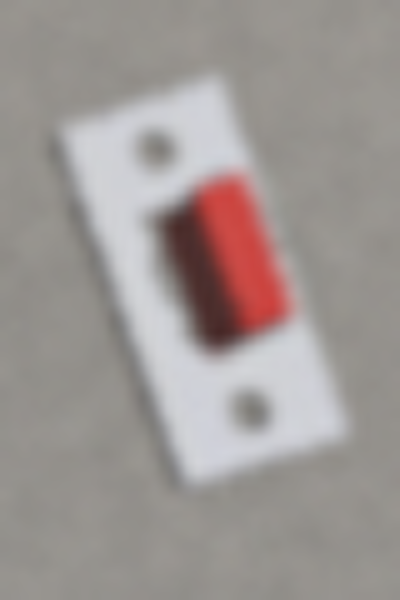

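View pics/scene_c0.png

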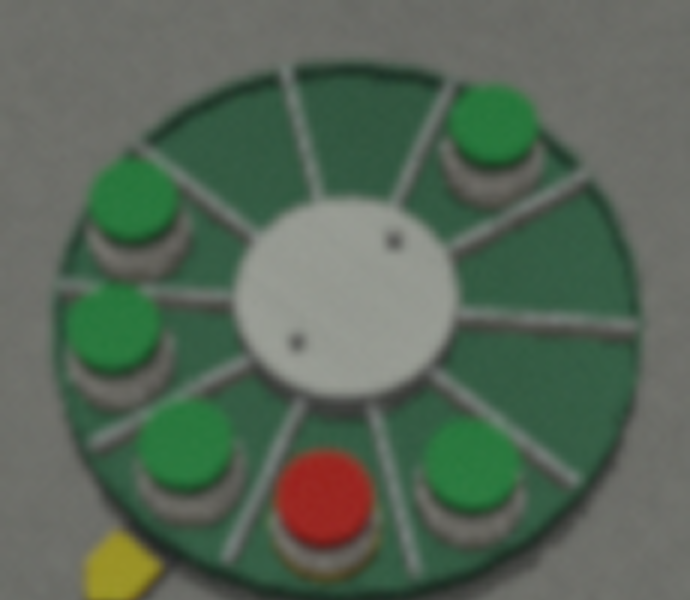

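View pics/scene_c1.png

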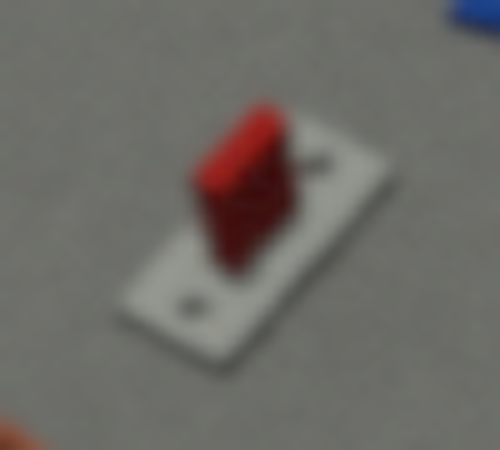

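Run:
```python
from h import *
from workcell import manip, eyes
def src(p,f,o): return (np.array(p)+.5)/f-.5+np.array(o)
T=eyes.camera_info("top"); S=eyes.camera_info("scene")
top=dict(pA=src((328,177),6,(220,130)),pB=src((357,342),6,(220,130)),hA=src((155,150),10,(395,170)),hB=src((250,410),10,(395,170)))
sc=dict(pA=src((297,342),6,(260,190)),pB=src((394,240),6,(260,190)),hA=src((190,306),10,(240,140)),hB=src((318,165),10,(240,140)))
for n,C,D in(("top",T,top),("scene",S,sc)):
    for a,z in(("p",.073),("h",.008)):
        A=cast(C,D[a+"A"],z)[0];B=cast(C,D[a+"B"],z)[0]
        d=A-B;print(n,a,A.round(4),B.round(4),"mid",((A+B)/2).round(4),"len",np.linalg.norm(d).round(4),"ang",np.degrees(np.arctan2(d[1],d[0])).round(2))
# hub ellipse & plate rect & grip top in each
for n,C in(("top",T),("scene",S)):
    im=cv2.imread(f"pics/{n}0.png")[:,:,::-1].copy();H=hsv(im);s=H[...,1].astype(int);v=H[...,2].astype(int);h=H[...,0].astype(int)
    m=(s<45)&(v>(165 if n=="top" else 120))
    for c,a,M in blobs(m,100):
        W=cast(C,c,.06)[0]
        if abs(W[0]-.572)<.03 and abs(W[1]-.125)<.03:
            ct=max(cv2.findContours(M.astype(np.uint8),0,2)[0],key=len)[:,0].astype(float)
            P=cast(C,ct,.06)[:,:2].astype(np.float32)
            print(n,"hub",a,cv2.minEnclosingCircle(cv2.convexHull(P)), cv2.fitEllipse(P))
        W=cast(C,c,.01)[0]
        if abs(W[0]-.485)<.04 and abs(W[1]+.265)<.04:
            ct=max(cv2.findContours(M.astype(np.uint8),0,2)[0],key=len)[:,0].astype(float)
            P=cast(C,ct,.01)[:,:2].astype(np.float32); print(n,"plate",cv2.minAreaRect(P))
    for nm,m,z in(("yel",(h>22)&(h<32)&(s>120)&(v>80),.005),("redgrn",(((h<5)|(h>175))&(s>130)&(v>70))|((h>50)&(h<80)&(s>140)&(v>115)),.082)):
        for c,a,M in blobs(m,20):
            W=cast(C,c,z)[0]
            if np.hypot(W[0]-.57,W[1]-.125)<.25:
                e=W[:2]-np.array([.572,.124]); print(n,nm,c.round(1),a,W.round(4),"ang",np.degrees(np.arctan2(e[1],e[0])).round(1),"r",np.hypot(*e).round(3))
```

```text
top p [0.6095 0.1302 0.073 ] [0.5314 0.1169 0.073 ] mid [0.5704 0.1235 0.073 ] len 0.0791 ang 9.64
top h [ 0.5424 -0.258   0.008 ] [ 0.4656 -0.2818  0.008 ] mid [ 0.504  -0.2699  0.008 ] len 0.0805 ang 17.23
scene p [0.6143 0.1386 0.073 ] [0.5361 0.1252 0.073 ] mid [0.5752 0.1319 0.073 ] len 0.0794 ang 9.77
scene h [ 0.5418 -0.2554  0.008 ] [ 0.4651 -0.2786  0.008 ] mid [ 0.5034 -0.267   0.008 ] len 0.0801 ang 16.85
top hub 1381 ((0.5743007063865662, 0.1251824051141739), 0.0607885904610157) ((0.5731003880500793, 0.12495258450508118), (0.11700459569692612, 0.11723165214061737), 110.10431671142578)
top plate ((0.5036476850509644, -0.27066120505332947), (0.11212281882762909, 0.05167150869965553), 17.457202911376953)
top yel [268.4 115.7] 84 [0.7614 0.1559 0.005 ] ang 9.6 r 0.192
top redgrn [244.2 141.6] 230 [0.6591 0.213  0.082 ] ang 45.6 r 0.125
scene plate ((0.5023671388626099, -0.26638951897621155), (0.1122945100069046, 0.04955311864614487), 14.35437297821045)
scene hub 957 ((0.5709086656570435, 0.1276388019323349), 0.06107219308614731) ((0.5724290609359741, 0.12771502137184143), (0.11660932004451752, 0.11710477620363235), 48.854679107666016)
scene yel [279.3 284.9] 114 [0.7525 0.1553 0.005 ] ang 9.8 r 0.183
scene redgrn [341.8 209.6] 101 [0.4491 0.1073 0.082 ] ang -172.3 r 0.124
scene redgrn [281.6 222.4] 102 [0.6306 0.0175 0.082 ] ang -61.2 r 0.122
scene redgrn [278.4 243.8] 121 [0.6849 0.0726 0.082 ] ang -24.5 r 0.124
scene redgrn [290.4 263.2] 139 [0.6961 0.1491 0.082 ] ang 11.4 r 0.127
scene redgrn [338.3 266.7] 141 [0.5915 0.252  0.082 ] ang 81.3 r 0.13
scene redgrn [313.6 272.9] 189 [0.6618 0.2192 0.082 ] ang 46.7 r 0.131
```

```bash
cat >> h.py <<'E'
from scipy.spatial.transform import Rotation as Ro
def tool(o):
    R=Ro.from_rotvec(o['eef_rot']).as_matrix(); return R,np.array(o['tool_pos'])
def yaw(R): return np.degrees(np.arctan2(R[1,1],R[0,1]))
def status(o):
    R,p=tool(o); print("t",round(o['clock'],2),"p",p.round(4),"tilt",np.degrees(np.arccos(-R[2,2])).round(2),"ydir",yaw(R).round(2),"F",np.round(o['wrist_force'],1),"M",np.round(o['ft_torque'],2),"w",round(o['gripper_width'],4),"q",np.round(o['joint_positions'],2)); return R,p
def goto(o,P,yd):
    "rows of shift in current tool axes to reach P, and turn about tool z to make y direction yd deg (mod 180)"
    R,p=status(o); d=R.T@(np.array(P)-p); a=((yd-yaw(R)+90)%180)-90
    print("shift",d.round(4),"len",np.linalg.norm(d).round(3),"turn tool z rad",round(-np.radians(a),4), "(alt +-pi)")
E
python3 - <<'E'
from h import *
from workcell import manip, eyes
o=manip.observe(); R,p=tool(o); print(R.round(3))
W=eyes.camera_info("wrist"); Rw,t=Rt(W); print("cam in tool",(R.T@(-Rw.T@t-p)).round(4)); print((R.T@Rw.T).round(3),W['K'][0,0])
goto(o,[.5037,-.269,.20],107.1)
E
```

```text
[[ 0.922  0.387 -0.001]
 [ 0.387 -0.922  0.001]
 [-0.    -0.002 -1.   ]]
cam in tool [ 0.0763  0.0009 -0.1173]
[[-0.    -0.955 -0.295]
 [ 1.     0.    -0.001]
 [ 0.001 -0.295  0.955]] 330.70313259753857
t 0.1 p [ 0.2323 -0.5527  0.2555] tilt 0.09 ydir -67.21 F [-0.3  0.2 -0.6] M [0.02 0.03 0.01] w 0.0856 q [-1.17  0.31 -0.05  1.21 -0.    1.57]
shift [ 0.3602 -0.1563  0.0558] len 0.397 turn tool z rad 0.0994 (alt +-pi)
```

jog_arm([
  [0.036, -0.0156, 0.004, 0],
  [0.036, -0.0156, 0.004, 0],
  [0.036, -0.0156, 0.004, 0],
  [0.036, -0.0156, 0.004, 0],
  [0.036, -0.0156, 0.004, 0],
  [0.036, -0.0156, 0.004, 0],
  [0.036, -0.0156, 0.004, 0],
  [0.036, -0.0156, 0.004, 0],
], grip=60)

```text
clock: 0.77
tool_pos: [0.4504, -0.3248, 0.2239]
eef_rot: [-3.079, -0.62, 0.001]
wrist_force: [0.5, -1.0, -0.6]
gripper_width: 0.0509
```

jog_arm([
  [0.036, -0.0156, 0, 0],
  [0.036, -0.0156, 0, 0],
  [0, 0, 0, -0.12],
  [0, 0, 0, -0.12],
  [0, 0, 0, -0.12],
  [0, 0, 0, -0.12],
  [0, 0, 0, -0.12],
  [0, 0, 0, -0.12],
])

```text
clock: 1.43
tool_pos: [0.5037, -0.2696, 0.2238]
eef_rot: [-2.658, -1.674, 0.001]
wrist_force: [0.7, 0.5, 0.4]
gripper_width: 0.0513
```

jog_arm([
  [0, 0, 0, -0.12],
  [0, 0, 0, -0.12],
  [0, 0, 0, -0.12],
  [0, 0, 0, -0.12],
  [0, 0, 0, -0.12],
  [0, 0, 0, -0.12],
  [0, 0, 0, -0.12],
  [0, 0, 0, -0.12],
])

```text
clock: 2.1
tool_pos: [0.5036, -0.2697, 0.2238]
eef_rot: [-1.585, -2.711, -0.0]
wrist_force: [0.6, -0.4, -0.4]
gripper_width: 0.0511
```

jog_arm([
  [0, 0, 0, -0.12],
  [0, 0, 0, -0.12],
  [0, 0, 0, -0.12],
  [0, 0, 0, -0.12],
  [0, 0, 0, -0.12],
  [0, 0, 0, -0.12],
  [0, 0, 0, -0.12],
  [0, 0, 0, -0.12],
])

```text
clock: 2.77
tool_pos: [0.5036, -0.2697, 0.2238]
eef_rot: [-0.154, -3.137, -0.001]
wrist_force: [-0.2, -0.3, 0.1]
gripper_width: 0.0512
```

Run:
```python
from h import *
from workcell import manip, eyes
goto(manip.observe(),[.5037,-.269,.20],107.1)
W=eyes.camera_info("wrist");im=eyes.capture("wrist"); cv2.imwrite("pics/w1.png",im[:,:,::-1])
import pickle; pickle.dump(W,open("w1.pkl","wb"))
```

```text
t 2.77 p [ 0.5036 -0.2697  0.2238] tilt 0.05 ydir 84.39 F [-0.2 -0.3  0.1] M [-0.04 -0.05  0.03] w 0.0512 q [-0.49  0.28 -0.17  1.12  0.   -0.39]
shift [-0.0001  0.0007  0.0238] len 0.024 turn tool z rad -0.3963 (alt +-pi)
```

View pics/w1.png

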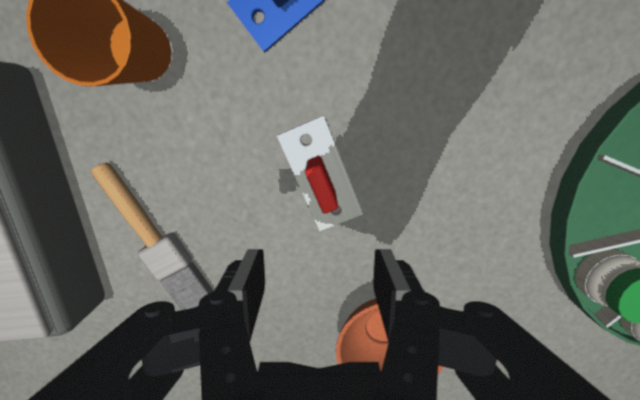

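The wrist view shows the plate with its near hole at about (306,139), the red grip at (322,185) and the far hole at about (336,212). The beaker, brush and bowl are clear of it.

Run:
```python
from h import *
import pickle
W=pickle.load(open("w1.pkl","rb")); im=cv2.imread("pics/w1.png")
cv2.imwrite("pics/w1c.png",cv2.resize(im[105:245,250:390],None,fx=4,fy=4,interpolation=cv2.INTER_CUBIC))
H=hsv(im[:,:,::-1].copy());h,s,v=[H[...,i].astype(int) for i in range(3)]
m=((h<6)|(h>174))&(s>150)&(v>60)
for c,a,M in blobs(m,100):
    if 270<c[0]<370: 
        b=M&(v>140); print("red",c,a); ct=cv2.findContours(M.astype(np.uint8),0,2)[0][0][:,0]
        print(cv2.minAreaRect(ct)); print(cast(W,c,.05))
print(cast(W,[(306,139),(336,212)],.008))
```

```text
red [321.14004149 184.71887967] 964
((320.9704284667969, 184.92898559570312), (54.76923751831055, 19.23077392578125), 67.38013458251953)
[[ 0.50466187 -0.26775093  0.05      ]]
[[ 0.46721998 -0.27896827  0.008     ]
 [ 0.54697612 -0.25554285  0.008     ]]
```

View pics/w1c.png

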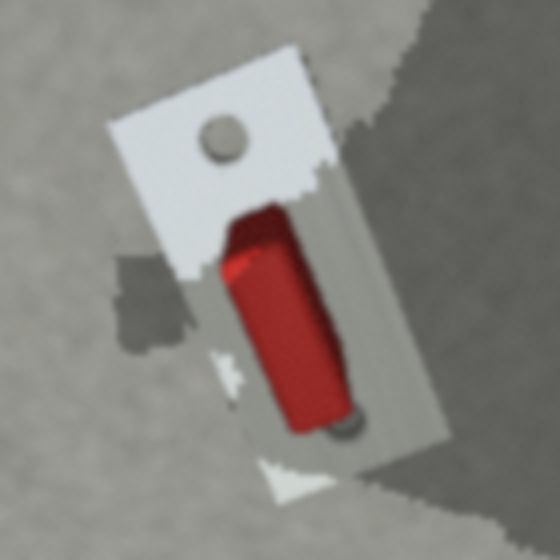

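Run:
```python
from h import *
import pickle
from workcell import manip
W=pickle.load(open("w1.pkl","rb"))
f=lambda p:(np.array(p)+.5)/4-.5+np.array([250,105])
C=cast(W,[f(p) for p in [(107,122),(297,45),(452,437),(276,505)]],.01); print(C.round(4))
print("mid",C.mean(0)); d=C[2]-C[1]+C[3]-C[0]; print(np.degrees(np.arctan2(d[1],d[0])),np.linalg.norm(d)/2)
G=cast(W,[f(p) for p in [(226,268),(275,240),(352,405),(298,432)]],.065);print("grip top",G.round(4),G.mean(0)); d=G[2]-G[1]+G[3]-G[0]; print(np.degrees(np.arctan2(d[1],d[0])),np.linalg.norm(d)/2)
goto(manip.observe(),[.5045,-.268,.05],107)
```

```text
[[ 0.4604 -0.3076  0.01  ]
 [ 0.4466 -0.2592  0.01  ]
 [ 0.5511 -0.2276  0.01  ]
 [ 0.5659 -0.276   0.01  ]]
mid [ 0.50600657 -0.26759761  0.01      ]
16.71397330543364 0.10969260114933296
grip top [[ 0.4881 -0.2791  0.065 ]
 [ 0.4831 -0.2682  0.065 ]
 [ 0.5213 -0.2549  0.065 ]
 [ 0.5264 -0.2673  0.065 ]] [ 0.50471493 -0.26737781  0.065     ]
18.121133421090466 0.04026342163869943
t 2.82 p [ 0.5036 -0.2697  0.2238] tilt 0.05 ydir 84.69 F [-0.3  0.8  0.1] M [-0.03 -0.06 -0.  ] w 0.0511 q [-0.49  0.28 -0.17  1.12 -0.   -0.4 ]
shift [-0.0009  0.0017  0.1738] len 0.174 turn tool z rad -0.3893 (alt +-pi)
```

jog_arm([
  [-0.0008, 0.0017, 0.014, 0],
  [0, 0, 0.02, -0.1],
  [0, 0, 0.02, -0.1],
  [0, 0, 0.02, -0.1],
  [0, 0, 0.03, -0.087],
  [0, 0, 0.03, 0],
  [0, 0, 0.025, 0],
  [0, 0, 0.015, 0],
])

```text
clock: 3.48
tool_pos: [0.5029, -0.2672, 0.0471]
eef_rot: [0.438, -3.107, -0.004]
wrist_force: [-0.7, 0.4, -0.2]
gripper_width: 0.0513
```

Run:
```python
from h import *
from workcell import manip, eyes
goto(manip.observe(),[.5045,-.268,.05],106.9)
im=eyes.capture("wrist"); cv2.imwrite("pics/w2.png",im[:,:,::-1])
```

```text
t 3.48 p [ 0.5029 -0.2672  0.0471] tilt 0.24 ydir 106.06 F [-0.7  0.4 -0.2] M [0.06 0.05 0.01] w 0.0513 q [-0.49  0.43 -0.4   0.75 -0.   -0.77]
shift [-0.0013 -0.0012 -0.0029] len 0.003 turn tool z rad -0.0146 (alt +-pi)
```

View pics/w2.png

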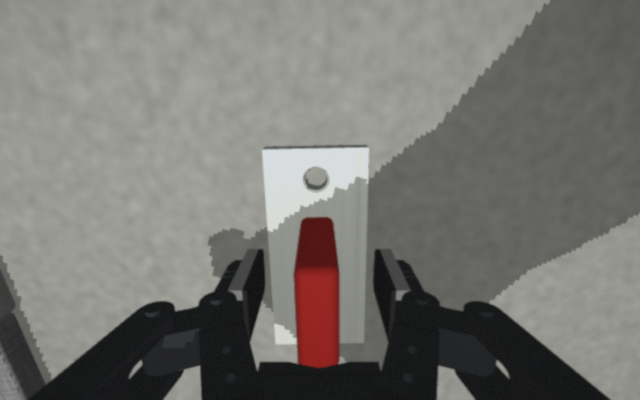

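The grip at about (317,310) sits square and centred between the fingers, so I'm closing.

jog_arm([
  [-0.0012, -0.0008, -0.002, -0.008],
  [0, 0, 0, 0],
  [0, 0, 0, 0],
  [0, 0, 0, 0],
  [0, 0, 0, 0],
  [0, 0, 0, 0],
], grip=0, newtons=70)

```text
clock: 4.03
tool_pos: [0.5076, -0.2694, 0.054]
eef_rot: [-0.455, 3.106, -0.003]
wrist_force: [0.1, -1.1, 6.6]
gripper_width: 0.0151
```

Run:
```python
from h import *
from workcell import manip, eyes
goto(manip.observe(),[.572,.1255,.18],99.6)
```

```text
t 4.03 p [ 0.5076 -0.2694  0.054 ] tilt 0.19 ydir 106.67 F [ 0.1 -1.1  6.6] M [ 0.14  0.09 -0.02] w 0.0151 q [-0.49  0.42 -0.39  0.76  0.   -0.78]
shift [-0.1753  0.3596 -0.1264] len 0.419 turn tool z rad 0.1233 (alt +-pi)
```

jog_arm([
  [0, 0, -0.015, 0],
  [0, 0, -0.03, 0],
  [0, 0, -0.036, 0],
  [0, 0, -0.036, 0],
  [0, 0, -0.02, 0],
  [-0.01, 0.02, 0, 0.02],
  [-0.018, 0.034, 0, 0.02],
  [-0.018, 0.036, 0, 0.02],
])

```text
clock: 4.7
tool_pos: [0.5269, -0.1698, 0.1902]
eef_rot: [-0.355, 3.12, -0.001]
wrist_force: [1.1, 0.7, -2.1]
gripper_width: 0.0153
```

jog_arm([
  [-0.02, 0.036, 0, 0.02],
  [-0.02, 0.036, 0, 0.02],
  [-0.02, 0.036, 0, 0.02],
  [-0.02, 0.036, 0, 0],
  [-0.02, 0.036, 0, 0],
  [-0.02, 0.036, 0, 0],
  [-0.02, 0.036, 0, 0],
  [-0.02, 0.02, 0, 0],
])

```text
clock: 5.37
tool_pos: [0.633, 0.1312, 0.1894]
eef_rot: [0.273, -3.129, -0.002]
wrist_force: [0.9, -0.7, -1.6]
gripper_width: 0.0155
```

Run:
```python
from h import *
from workcell import manip, eyes
goto(manip.observe(),[.64,.137,.19],99.6)
im=eyes.capture("wrist"); cv2.imwrite("pics/w3.png",im[:,:,::-1])
```

```text
t 5.37 p [0.633  0.1312 0.1894] tilt 0.09 ydir 99.96 F [ 0.9 -0.7 -1.6] M [-0.02 -0.03 -0.02] w 0.0155 q [ 0.2   0.43 -0.03  1.11  0.    0.03]
shift [-0.0079  0.0045 -0.0006] len 0.009 turn tool z rad 0.0063 (alt +-pi)
```

View pics/w3.png

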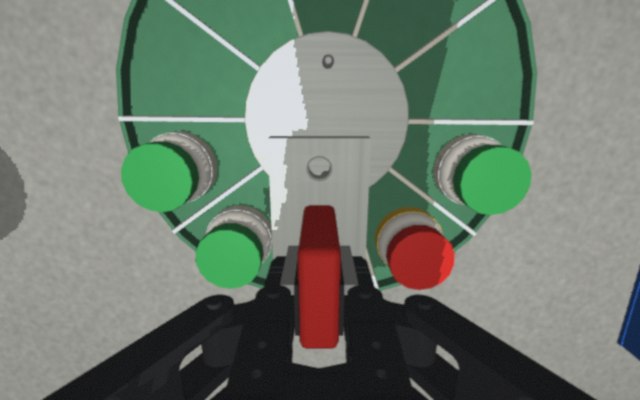

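Run:
```python
from h import *
im=cv2.imread("pics/w3.png")
cv2.imwrite("pics/w3c.png",cv2.resize(im[25:215,235:425],None,fx=3,fy=3,interpolation=cv2.INTER_CUBIC))
a=cv2.resize(im[45:75,308:348],None,fx=10,fy=10,interpolation=cv2.INTER_CUBIC);b=cv2.resize(im[150:180,300:340],None,fx=10,fy=10,interpolation=cv2.INTER_CUBIC)
cv2.imwrite("pics/w3d.png",np.hstack([a,b]))
```

```text
(no output)
```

View pics/w3c.png

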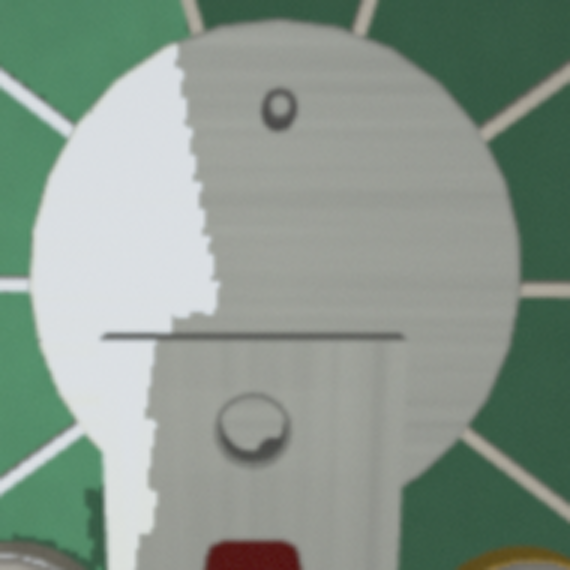

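View pics/w3d.png

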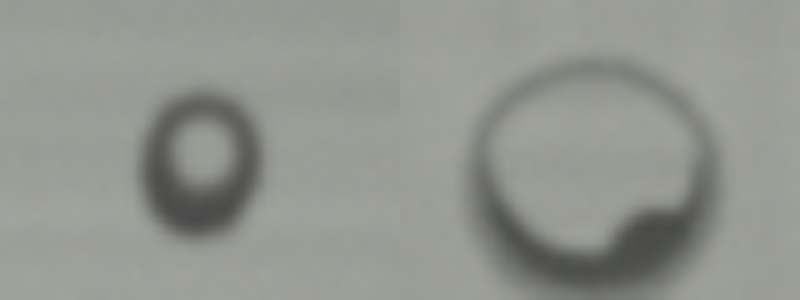

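```bash
cat > m3.py <<'E'
from h import *
from workcell import manip, eyes
W=eyes.camera_info("wrist"); o=manip.observe(); R,p=status(o)
def tl(P): return (np.atleast_2d(P)-p)@R
import sys
def rep(pin,hole,zoff=.044):
    P=cast(W,pin,.076)[0]; H=cast(W,hole,p[2]-zoff)[0]
    print("pin",P.round(4),"tool",tl(P).round(4),"hole",H.round(4),"tool",tl(H).round(4)); return P,H
E
python3 - <<'E'
from m3 import *
P,H=rep((327.85,60.05),(318.95,167.0))
im=cv2.imread("pics/w3.png"); Hs=hsv(im[:,:,::-1].copy()); s=Hs[...,1].astype(int)
m=(s<45).astype(np.uint8)*255
# hub edge: radial scan from approx centre in image for green transition
c=np.array([327,112.]); pts=[]
for a in np.radians(np.arange(0,360,2)):
    d=np.array([np.cos(a),np.sin(a)])
    if d[1]>0.0: continue
    for r in np.arange(60,110,.25):
        q=c+r*d; x,y=int(round(q[0])),int(round(q[1]))
        if 0<=y<400 and s[y,x]>60: pts.append(q);break
pts=np.array(pts); Pw=cast(W,pts,.06)[:,:2]
from scipy.optimize import least_squares
f=least_squares(lambda v:np.hypot(*(Pw-v[:2]).T)-v[2],[.57,.125,.06],loss="soft_l1",f_scale=.0005); print("hub",f.x,len(pts),np.abs(f.fun).mean())
d=f.x[:2]-P[:2]; print("pin->hub ang",np.degrees(np.arctan2(d[1],d[0])),np.hypot(*d))
E
```

```text
t 5.42 p [0.6363 0.1344 0.1892] tilt 0.28 ydir 100.1 F [ 5.5  3.7 -1.6] M [ 0.32 -0.56  0.01] w 0.0152 q [ 0.21  0.44 -0.03  1.11  0.    0.03]
pin [0.5394 0.1229 0.076 ] tool [[0.0977 0.0053 0.1129]] hole [0.5951 0.1267 0.1452] tool [[ 0.042  -0.0005  0.0439]]
hub [0.57861512 0.12966356 0.05979117] 84 0.0005001174219037665
pin->hub ang 9.72046980005786 0.03979240600002895
```

jog_arm([
  [0.002, 0.0, 0.01, 0.004],
  [0, 0, 0.012, 0],
  [0, 0, 0.01, 0],
  [0, 0, 0, 0],
  [0, 0, 0, 0],
  [0, 0, 0, 0],
])

```text
clock: 5.92
tool_pos: [0.6312, 0.1257, 0.1573]
eef_rot: [0.26, -3.13, 0.0]
wrist_force: [0.4, -0.6, -1.2]
gripper_width: 0.0151
```

Run:
```python
from m3 import *
im=eyes.capture("wrist"); cv2.imwrite("pics/w4.png",im[:,:,::-1]); im=im[:,:,::-1]
status(manip.observe())
import pickle; pickle.dump((W,o),open("w4.pkl","wb"))
```

```text
t 5.92 p [0.6312 0.1257 0.1573] tilt 0.02 ydir 99.5 F [ 0.4 -0.6 -1.2] M [0.01 0.02 0.05] w 0.0151 q [ 0.2   0.45 -0.08  1.04 -0.    0.03]
t 5.97 p [0.6316 0.1259 0.1578] tilt 0.03 ydir 99.51 F [ 0.1  0.3 -2. ] M [0.09 0.02 0.02] w 0.0152 q [ 0.2   0.45 -0.08  1.04 -0.    0.03]
```

View pics/w4.png

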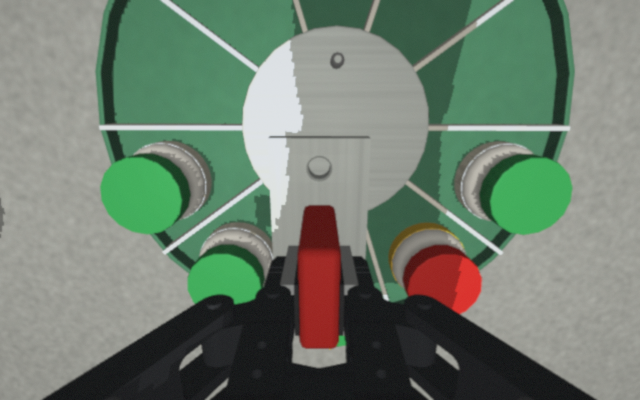

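Run:
```python
from h import *
im=cv2.imread("pics/w4.png")
a=cv2.resize(im[45:75,318:358],None,fx=10,fy=10,interpolation=cv2.INTER_CUBIC);b=cv2.resize(im[150:180,300:340],None,fx=10,fy=10,interpolation=cv2.INTER_CUBIC)
cv2.imwrite("pics/w4d.png",np.hstack([a,b]))
```

```text
(no output)
```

View pics/w4d.png

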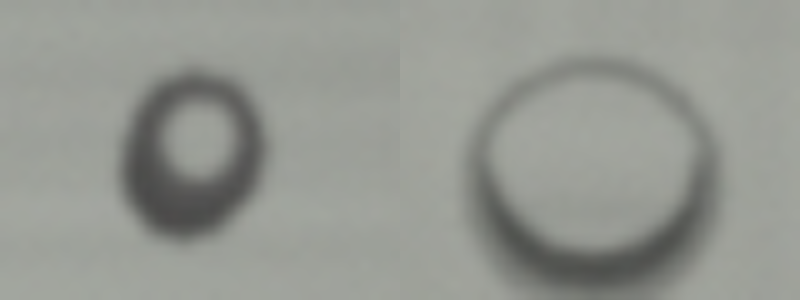

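Run:
```python
from h import *
import pickle
from scipy.optimize import least_squares
W,o=pickle.load(open("w4.pkl","rb")); R,p=tool(o)
tl=lambda P:(np.atleast_2d(P)-p)@R
P=cast(W,(337.45,58.35),.076)[0]; Hh=cast(W,(318.95,167.0),p[2]-.044)[0]
print("pin",P.round(4),tl(P).round(4),"hole",Hh.round(4),tl(Hh).round(4))
# hole size check
e=cast(W,[(300+7-.45,167),(300+31.8-.45,167)],p[2]-.044); print("hole dia",np.linalg.norm(e[0]-e[1]))
im=cv2.imread("pics/w4.png"); s=hsv(im[:,:,::-1].copy())[...,1].astype(int)
c=np.array([336,119.]); pts=[]
for a in np.radians(np.arange(180,360,2)):
    d=np.array([np.cos(a),np.sin(a)])
    for r in np.arange(70,120,.25):
        q=c+r*d; x,y=int(round(q[0])),int(round(q[1]))
        if s[y,x]>60: pts.append(q);break
Pw=cast(W,np.array(pts),.06)[:,:2]
f=least_squares(lambda v:np.hypot(*(Pw-v[:2]).T)-v[2],[.57,.125,.06],loss="soft_l1",f_scale=.0005); print("hub",f.x,np.abs(f.fun).mean(),tl([*f.x[:2],.06]).round(4))
d=f.x[:2]-P[:2]; print("ang",np.degrees(np.arctan2(d[1],d[0])),np.hypot(*d))
```

```text
pin [0.5354 0.1196 0.076 ] [[0.0955 0.0098 0.0814]] hole [0.5899 0.1183 0.1133] [[ 0.0419 -0.0005  0.044 ]]
hole dia 0.012281244839472497
hub [0.57475966 0.12614388 0.05961729] 0.0003582101810649061 [[0.0556 0.0098 0.0973]]
ang 9.45092691132118 0.03993823059759642
```

jog_arm([
  [0.02, 0.005, 0, 0],
  [0.02, 0.005, 0, 0],
  [0.0136, 0.0003, 0, 0],
  [0, 0, 0.01, 0],
  [0, 0, 0.009, 0],
  [0, 0, 0, 0],
  [0, 0, 0, 0],
  [0, 0, 0, 0],
])

```text
clock: 6.63
tool_pos: [0.5776, 0.1279, 0.1381]
eef_rot: [-0.262, 3.131, 0.0]
wrist_force: [0.3, 0.8, -2.6]
gripper_width: 0.0152
```

Run:
```python
from h import *
from workcell import manip, eyes
import pickle
o=manip.observe(); W=eyes.camera_info("wrist"); im=eyes.capture("wrist"); cv2.imwrite("pics/w5.png",im[:,:,::-1])
pickle.dump((W,o),open("w5.pkl","wb")); R,p=status(o)
print(p+R@[.0019,-.0005,.054])
cv2.imwrite("pics/w5d.png",cv2.resize(im[130:210,270:370,::-1],None,fx=7,fy=7,interpolation=cv2.INTER_CUBIC))
```

```text
t 6.63 p [0.5776 0.1279 0.1381] tilt 0.01 ydir 99.56 F [ 0.3  0.8 -2.6] M [ 0.01 -0.04 -0.  ] w 0.0152 q [ 0.22  0.37 -0.25  0.95 -0.    0.05]
[0.57583916 0.12710153 0.08413666]
```

View pics/w5.png

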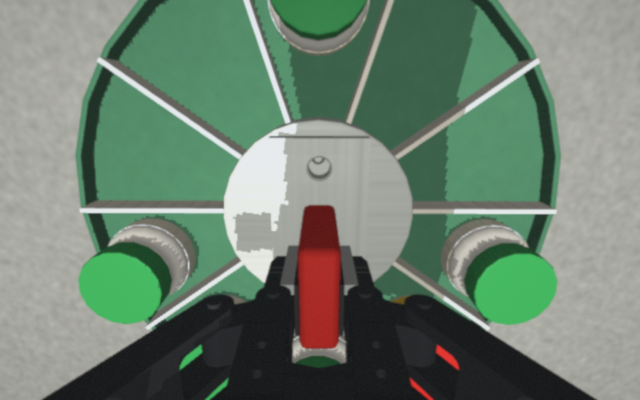

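View pics/w5d.png

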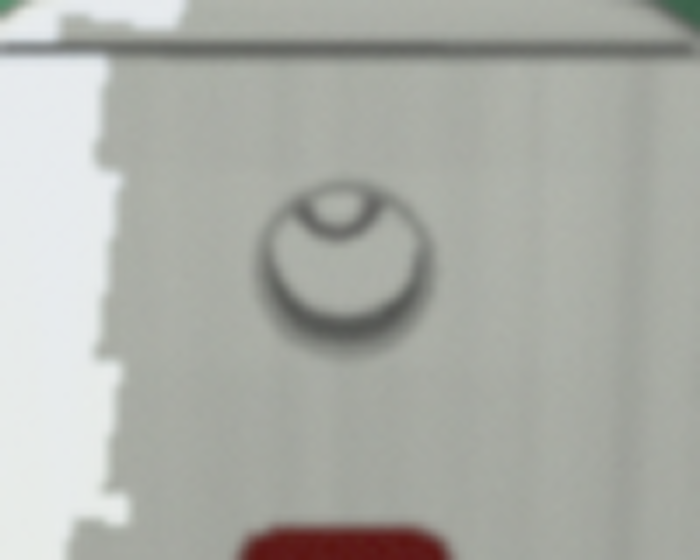

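Run:
```python
from h import *
import pickle
W,o=pickle.load(open("w5.pkl","rb")); R,p=tool(o)
tl=lambda P:(np.atleast_2d(P)-p)@R
f=lambda a:(np.array(a)+.5)/7-.5+np.array([270,130])
print(tl(cast(W,f((338,208)),.076)).round(4), tl(cast(W,f((344,267)),p[2]-.044)).round(4))
```

```text
[[ 0.0425 -0.0011  0.0621]] [[ 0.0416 -0.0006  0.044 ]]
```

The pin tip is visible through the hole at about (318,159), within 1 mm of concentric. I'm lowering gently.

jog_arm([
  [0.0008, -0.0005, 0, 0],
  [0, 0, 0.003, 0],
  [0, 0, 0.003, 0],
  [0, 0, 0.003, 0],
  [0, 0, 0.003, 0],
  [0, 0, 0.002, 0],
  [0, 0, 0, 0],
])

```text
clock: 7.27
tool_pos: [0.5757, 0.1273, 0.1236]
eef_rot: [0.262, -3.13, 0.0]
wrist_force: [0.1, 0.1, -2.4]
gripper_width: 0.015
```

Run:
```python
from h import *
from workcell import manip, eyes
status(manip.observe())
```

```text
t 7.27 p [0.5757 0.1273 0.1236] tilt 0.06 ydir 99.58 F [ 0.1  0.1 -2.4] M [ 0.   -0.02  0.01] w 0.015 q [ 0.22  0.38 -0.27  0.92  0.    0.05]
```

jog_arm([
  [0, 0, 0.002, 0],
  [0, 0, 0.002, 0],
  [0, 0, 0.002, 0],
  [0, 0, 0.0015, 0],
  [0, 0, 0, 0],
  [0, 0, 0, 0],
])

```text
clock: 7.77
tool_pos: [0.5761, 0.1273, 0.1167]
eef_rot: [0.262, -3.13, 0.0]
wrist_force: [-0.7, 0.4, -2.6]
gripper_width: 0.0152
```

Run:
```python
from h import *
from workcell import manip, eyes
status(manip.observe())
```

```text
t 7.77 p [0.5761 0.1273 0.1167] tilt 0.01 ydir 99.58 F [-0.7  0.4 -2.6] M [-0.09 -0.04 -0.01] w 0.0152 q [ 0.22  0.39 -0.28  0.91 -0.    0.05]
```

jog_arm([
  [0, 0, 0.001, 0],
  [0, 0, 0.001, 0],
  [0, 0, 0.001, 0],
  [0, 0, 0, 0],
  [0, 0, 0, 0],
])

```text
clock: 8.18
tool_pos: [0.5763, 0.1274, 0.1141]
eef_rot: [-0.262, 3.13, 0.0]
wrist_force: [-1.8, -0.1, 1.3]
gripper_width: 0.0154
```

Run:
```python
from h import *
from workcell import manip, eyes
im=eyes.capture("wrist"); cv2.imwrite("pics/w6.png",im[:,:,::-1])
cv2.imwrite("pics/w6d.png",cv2.resize(im[110:210,250:390,::-1],None,fx=5,fy=5,interpolation=cv2.INTER_CUBIC))
status(manip.observe())
```

```text
t 8.23 p [0.5763 0.1274 0.1141] tilt 0.02 ydir 99.58 F [-0.8 -0.4  1.6] M [-0.03  0.14  0.01] w 0.0148 q [ 0.22  0.39 -0.28  0.9   0.    0.05]
```

View pics/w6d.png

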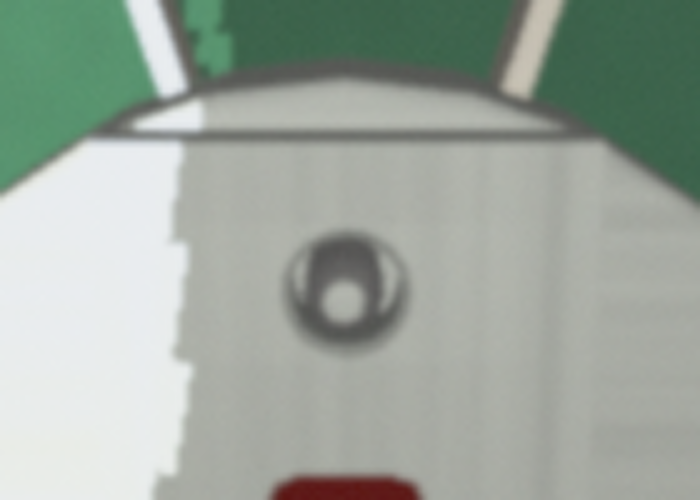

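The pin now stands well inside the hole, and the contact force has appeared at about the expected height. I'll go a little further to confirm it is flush.

jog_arm([
  [0, 0, 0.0008, 0],
  [0, 0, 0, 0],
  [0, 0, 0, 0],
])

```text
clock: 8.48
tool_pos: [0.5763, 0.1274, 0.114]
eef_rot: [-0.262, 3.13, 0.0]
wrist_force: [-3.5, -0.0, 7.0]
gripper_width: 0.0154
```

Run:
```python
from h import *
from workcell import manip, eyes
status(manip.observe())
```

```text
t 8.48 p [0.5763 0.1274 0.114 ] tilt 0.04 ydir 99.58 F [-3.5 -0.   7. ] M [-0.14  0.58 -0.  ] w 0.0154 q [ 0.22  0.39 -0.28  0.9   0.    0.05]
```

jog_arm([
  [0, 0, 0, 0.004],
  [0, 0, 0, 0.008],
  [0, 0, 0, 0.012],
  [0, -0.0001, 0, 0.016],
  [0, 0, 0, 0.016],
  [0, 0, 0, 0.016],
  [0, 0, 0, 0.016],
  [0, -0.0001, 0, 0.016],
])

```text
clock: 9.15
tool_pos: [0.5764, 0.1272, 0.114]
eef_rot: [-0.098, 3.139, 0.0]
wrist_force: [-3.4, -0.1, 7.2]
gripper_width: 0.0151
```

Run:
```python
from h import *
from workcell import manip, eyes
status(manip.observe())
```

```text
t 9.15 p [0.5764 0.1272 0.114 ] tilt 0.05 ydir 93.59 F [-3.4 -0.1  7.2] M [-0.18  0.54  0.06] w 0.0151 q [ 0.22  0.39 -0.28  0.9  -0.    0.15]
```

jog_arm([
  [0, 0, 0, 0.016],
  [0, -0.0001, 0, 0.016],
  [0, 0, 0, 0.016],
  [0, 0, 0, 0.016],
  [0, -0.0001, 0, 0.016],
  [0, 0, 0, 0.016],
  [0, 0, 0, 0.016],
  [0, -0.0001, 0, 0.016],
])

```text
clock: 9.82
tool_pos: [0.5765, 0.1268, 0.114]
eef_rot: [0.103, 3.139, 0.0]
wrist_force: [-1.6, -0.4, 6.6]
gripper_width: 0.0148
```

jog_arm([
  [0, 0, 0, 0.016],
  [0, -0.0001, 0, 0.016],
  [0, 0, 0, 0.016],
  [0, 0, 0, 0.016],
  [0, -0.0001, 0, 0.016],
  [0, 0, 0, 0.016],
  [0, 0, 0, 0.016],
  [0, -0.0001, 0, 0.016],
])

```text
clock: 10.48
tool_pos: [0.5765, 0.1265, 0.114]
eef_rot: [0.303, 3.126, 0.0]
wrist_force: [-2.7, -0.6, 6.3]
gripper_width: 0.0153
```

Run:
```python
from h import *
from workcell import manip, eyes
im=eyes.capture("top"); cv2.imwrite("pics/t7.png",im[:,:,::-1])
status(manip.observe())
```

```text
t 10.53 p [0.5766 0.1265 0.114 ] tilt 0.07 ydir 78.85 F [-3.1 -0.1  6.8] M [-0.23  0.5  -0.15] w 0.0151 q [ 0.22  0.39 -0.28  0.9  -0.    0.41]
```

View pics/t7.png

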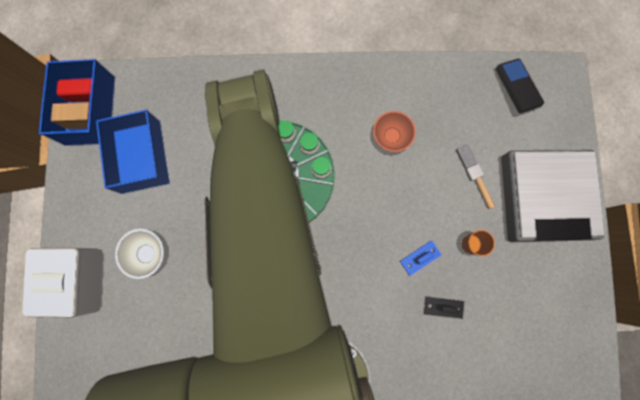

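The top view is blocked by the arm, but the visible jars have turned and are upright. I'm continuing, and will check with the scene camera.

jog_arm([
  [0, 0, 0, 0.016],
  [0, -0.0001, 0, 0.016],
  [0, 0, 0, 0.016],
  [0, 0, 0, 0.016],
  [0, -0.0001, 0, 0.016],
  [0, 0, 0, 0.016],
  [0, 0, 0, 0.016],
  [0, -0.0001, 0, 0.016],
])

```text
clock: 11.2
tool_pos: [0.5768, 0.1263, 0.114]
eef_rot: [0.502, 3.099, 0.0]
wrist_force: [-0.8, -0.3, 5.4]
gripper_width: 0.0154
```

jog_arm([
  [0, 0, 0, 0.016],
  [0, -0.0001, 0, 0.016],
  [0, 0, 0, 0.016],
  [0, 0, 0, 0.016],
  [0, -0.0001, 0, 0.016],
  [0, 0, 0, 0.016],
  [0, 0, 0, 0.012],
  [0, 0, 0, 0.008],
])

```text
clock: 11.87
tool_pos: [0.5768, 0.1259, 0.114]
eef_rot: [0.681, 3.065, 0.0]
wrist_force: [-1.3, -1.5, 4.4]
gripper_width: 0.0152
```

jog_arm([
  [0, 0, 0, 0.004],
  [0, 0, 0, 0],
  [0, 0, 0, 0],
])

```text
clock: 12.12
tool_pos: [0.5768, 0.1259, 0.114]
eef_rot: [0.687, 3.064, 0.0]
wrist_force: [-1.0, -0.9, 5.6]
gripper_width: 0.0151
```

```bash
cat > chk.py <<'E'
from h import *
from workcell import manip, eyes
import sys
n=sys.argv[1]
im=eyes.capture("scene"); cv2.imwrite(f"pics/s{n}.png",im[:,:,::-1]); C=eyes.camera_info("scene")
cv2.imwrite(f"pics/s{n}c.png",cv2.resize(im[190:300,250:375,::-1],None,fx=5,fy=5,interpolation=cv2.INTER_CUBIC))
im=im.copy();H=hsv(im);h,s,v=[H[...,i].astype(int) for i in range(3)]
for nm,m,z in(("yel",(h>22)&(h<32)&(s>120)&(v>80),.005),("red",((h<5)|(h>175))&(s>130)&(v>70),.082),("grn",(h>50)&(h<80)&(s>140)&(v>115),.082)):
    for c,a,M in blobs(m,15):
        W=cast(C,c,z)[0]; e=W[:2]-np.array([.5735,.1272])
        if np.hypot(*e)<.25: print(nm,c.round(1),a,W.round(4),"ang",np.degrees(np.arctan2(e[1],e[0])).round(1),"r",np.hypot(*e).round(3))
status(manip.observe())
E
python3 chk.py 8
```

```text
yel [279.4 284.8] 116 [0.7521 0.1554 0.005 ] ang 9.0 r 0.181
red [291.7 264.8] 188 [0.6964 0.156  0.082 ] ang 13.2 r 0.126
grn [296.1 207.9] 103 [0.5605 0.0047 0.082 ] ang -96.1 r 0.123
grn [281.1 223.8] 120 [0.6348 0.0204 0.082 ] ang -60.2 r 0.123
grn [278.7 245.2] 140 [0.687  0.0771 0.082 ] ang -23.8 r 0.124
grn [315.  272.3] 167 [0.6575 0.2206 0.082 ] ang 48.0 r 0.126
t 12.17 p [0.5768 0.1259 0.114 ] tilt 0.11 ydir 64.74 F [-1.2 -1.7  4.9] M [-0.32  0.27  0.07] w 0.0152 q [ 0.22  0.39 -0.28  0.9  -0.    0.66]
```

View pics/s8c.png

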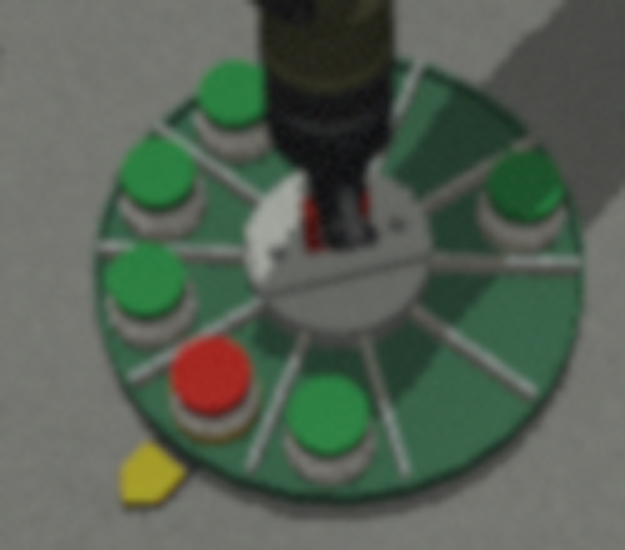

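jog_arm([
  [0, 0, 0, 0.004],
  [0, -0.0001, 0, 0.008],
  [0, 0, 0, 0.012],
  [0, 0, 0, 0.012],
  [0, 0, 0, 0.008],
  [0, 0, 0, 0.004],
  [0, 0, 0, 0],
  [0, 0, 0, 0],
])

```text
clock: 12.83
tool_pos: [0.5767, 0.1257, 0.114]
eef_rot: [0.76, 3.046, -0.0]
wrist_force: [-1.6, -1.6, 5.0]
gripper_width: 0.0151
```

```bash
sed -i 's/\[.5735,.1272\]/[.5717,.1277]/' chk.py; python3 chk.py 9
python3 - <<'E'
from h import *
from workcell import manip, eyes
im=eyes.capture("wrist"); cv2.imwrite("pics/w9.png",im[:,:,::-1])
E
```

```text
yel [279.5 284.8] 115 [0.7519 0.1554 0.005 ] ang 8.7 r 0.182
red [290.3 263.6] 188 [0.6973 0.15   0.082 ] ang 10.1 r 0.128
grn [296.9 207.1] 89 [0.5564 0.0039 0.082 ] ang -97.0 r 0.125
grn [282.  222.2] 118 [0.6292 0.0177 0.082 ] ang -62.4 r 0.124
grn [278.4 243.6] 135 [0.6843 0.0718 0.082 ] ang -26.4 r 0.126
grn [313.1 272.2] 164 [0.6616 0.2166 0.082 ] ang 44.7 r 0.126
t 12.88 p [0.5767 0.1257 0.114 ] tilt 0.11 ydir 61.99 F [-1.  -1.5  6.1] M [-0.37  0.33  0.03] w 0.0151 q [ 0.22  0.39 -0.28  0.9  -0.    0.7 ]
```

View pics/w9.png

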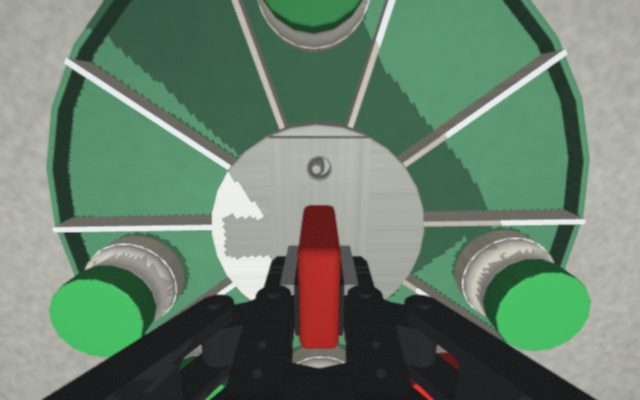

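View pics/s9c.png

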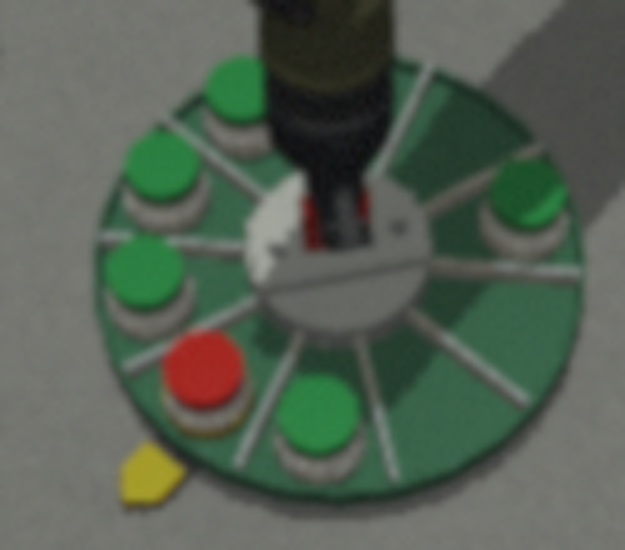

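The red jar is at 10.1° against a front axis of about 9.7°, and the deck has turned about 36.2°. The TCP is exactly 60 mm above where I grasped the plate (0.114 against 0.054), so the plate is flush. I'll make a tiny trim and let it settle.

jog_arm([
  [0, 0, 0, 0.004],
  [0, 0, 0, 0],
  [0, 0, 0, 0],
  [0, 0, 0, 0],
  [0, 0, 0, 0],
  [0, 0, 0, 0],
  [0, 0, 0, 0],
  [0, 0, 0, 0],
])

```text
clock: 13.6
tool_pos: [0.5768, 0.1257, 0.1141]
eef_rot: [0.766, 3.045, 0.0]
wrist_force: [-1.4, -1.6, 5.2]
gripper_width: 0.0153
```

jog_arm([
  [0, 0, 0, 0],
  [0, 0, 0, 0],
  [0, 0, 0, 0],
  [0, 0, 0, 0],
  [0, 0, 0, 0],
  [0, 0, 0, 0],
  [0, 0, 0, 0],
  [0, 0, 0, 0],
])

```text
clock: 14.27
tool_pos: [0.5767, 0.1258, 0.114]
eef_rot: [0.766, 3.045, -0.0]
wrist_force: [-0.9, -1.2, 5.2]
gripper_width: 0.0156
```

```bash
python3 chk.py 10
```

```text
yel [279.5 284.8] 116 [0.7518 0.1554 0.005 ] ang 8.7 r 0.182
red [290.1 263.6] 188 [0.6976 0.1496 0.082 ] ang 9.9 r 0.128
grn [296.9 207.1] 90 [0.5564 0.0037 0.082 ] ang -97.0 r 0.125
grn [282.  222.2] 118 [0.6291 0.0175 0.082 ] ang -62.5 r 0.124
grn [278.3 243.4] 136 [0.684  0.0712 0.082 ] ang -26.7 r 0.126
grn [312.9 272.2] 166 [0.6621 0.216  0.082 ] ang 44.3 r 0.126
t 14.32 p [0.5767 0.1257 0.114 ] tilt 0.11 ydir 61.75 F [-1.2 -1.3  5.3] M [-0.37  0.31  0.05] w 0.0153 q [ 0.22  0.39 -0.28  0.9  -0.    0.71]
```

View pics/s10.png

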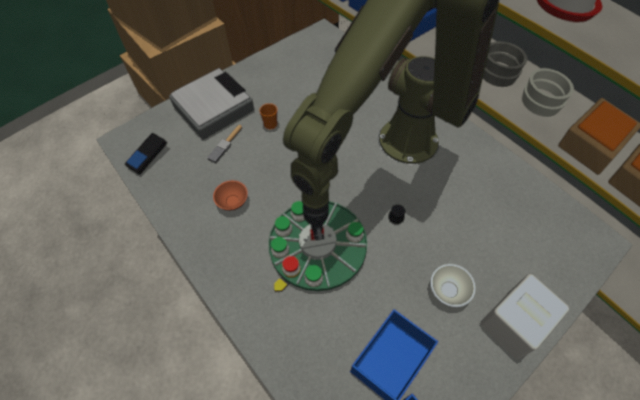

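The scene view shows the red jar at (290,264) in line with the pointer at (280,285). All six jars are upright, the bystanders are unmoved, and the pose is steady. I'm handing in.

```bash
python3 -c "
from workcell import manip
print(manip.sign_off())"
```

```text
the job is handed in; nothing more can be done
None
```

I gripped the red handle, lowered the plate over both hub pins and turned the carousel about 36° clockwise. I handed in at about 14.3 s with the gripper still closed on the handle and holding the deck still.

- **Seating:** the tool stands 60 mm above the height at which I grasped the plate, which matches the hub height. The wrist camera showed the rear pin up through its hole; I never saw the front pin go through. The hub pushes back with about 8 N. I read these as the plate lying flush.
- **Alignment:** the red jar measured 9.9° in the last scene picture. The front axis is about 9.6–9.7° from the pins and the starting front jar.
- **Jars and bystanders:** in the last picture the jars stand in their compartments, and the other things on the counter look unmoved.
- **Disagreements:**
  - The pointer alone read 8.7° in the scene camera and about 9.5° from above. I put this down to the roughly 2 mm calibration error.
  - The tool turned about 1.5° more than the deck because of play between the holes and pins. I corrected for it by the jar's measured angle.
  - The plate hole measured 12.3 mm against the given 11 mm, which I put down to blurred edges.

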